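Seat the proud strip carrier and restart the feeder

ROBOT

A 6-joint arm with a two-finger parallel gripper is mounted at the origin on the work surface. World frame = base frame: x ahead of the robot, y to its left, z up, the work surface at z = 0. Lengths are in mm, angles in rad, forces in N, time in s.
With the tool pointing down it reaches from about 300 to 775 mm from the base axis. Payload 14.6 kg.
Tool frame: the origin (TCP) lies at the very end of the fingers, on their centre line; the grasp point (between the pads) lies 19 mm behind it; z points along the fingers, y is the line along which they close (so a half turn about z gives the same grasp; the last joint's range is limited). The gripper opens to 94 mm and grips with 3 to 60 N. Pads are 16 mm wide; open, the fingers measure 119 mm over their backs; the gripper's body (75 mm by 177 mm) begins 78 mm behind the grasp point.
Start: joints at [1.076, 0.3, 1.521, -0, 1.321, -0.067], TCP at [228.175, 500.425, 205.446] pointing down, gripper open.
Joint ranges: [-3.03, 3.03], [-0.79, 2.21], [0.23, 2.52], [-1.04, 4.18], [0, 3.07], [-2.55, 2.55]. Speed limits (rad/s): [2.22, 2.22, 2.57, 3.14, 3.14, 3.14].

INTERFACE

Orientations are given as [roll, pitch, yaw] about the fixed x, y, z axes, in that order (R = Rz(yaw) Ry(pitch) Rx(roll)).
In Python, from cell import manip gives the robot as it stands.
- The arm moves only by the tool servo_tool, never from a script. Its argument "rows" is a list of rows, each a list of 7 numbers: the turn, a rotation vector about the world's x, y, z in degrees, then the shift along the world's x, y, z in mm, then the closure, from 0 (fully open) to 1 (shut). In form: [[rx, ry, rz, dx, dy, dz, fingers], ...]. A call has 1 to 20 rows; each row shifts and turns the commanded pose from where the row before left it; what a row does not reach is not made up. A row lasts 1/8 s, in which the tool goes at most 62.5 mm and 10.7 degrees, less where a joint would pass 70% of its speed; a pose out of reach is approached as far as the arm can. A call with a gripper value outside its range is refused whole. The fingers move at their own pace and stop on an object; "grip_force" is the grip in N (left out, the last holds). Time passes only in rows, so rows that do not move let the fingers close. It gives the time, the measured TCP pose, the force, the opening and the grip force at its end, in the units of the state.
- manip.read_state(): the state, without advancing time (a new reading comes with each control period).
- manip.camera(name): name is "scene" or "side" or "wrist"; returns the picture (420x560x3 uint8, red, green, blue); there is no depth.
- manip.camera_info(name): a dict with "fx", "fy", "cx", "cy" (pixels), "position" and "rotation" of the camera in the world; the wrist camera has in their place "T_tool_cam" (4x4, takes a point from camera to tool coordinates, whose origin is the TCP and whose axes are the flange's). Camera axes: x right, y down, z forward; pixel columns grow to the right and rows downward; lengths in mm; the calibration is good to about 2 mm. The wrist camera is an equidistant fisheye: a pixel r from the principal point sees the ray r / f radians off the axis. A picture is of the moment at which its call begins: read the wrist's pose just before it. camera_info takes no time and is no camera call.
- manip.sign_off(): hands the job in; it is judged then, once.
The state is a dict: "clock": time; "joints": joint angles; "qd": joint speeds; "effort": joint torques, N m; "eef_pos": TCP position; "eef_rot": TCP orientation; "wrist_force": force on the tool from outside, world axes, zero at the start; "moment": the same for the moment, N m; "finger_gap": finger opening in mm; "finger_force": force on a finger pad.
Only numpy, scipy, OpenCV 4.12 (cv2) and the standard library are available. Lean on these libraries where they do the work, as an engineer would, in place of code of your own. Each camera call takes 0.05 s, during which the arm holds its last target. There are 200 camera calls.

TASK

One of the four black strip carriers in the purple loading tray stands up higher than the others: with closed fingertips, gently press it down until it is fully home, level with its neighbours, without touching the other three carriers. Then press the wide button on the grey operator's box all the way down and let it come back up, leaving the two narrow buttons alone. Do not grip or lift anything, leave the tweezers, bottle and jar where they are, and finish clear of everything.

Things in the scene. Friction and masses are not known exactly. Their poses are not given: they have to be found in the camera images.
- tray: purple loading tray, fixed to the table, 130 (x) x 196 (y) x 20 mm high; origin at the centre of its underside, z up. Four slots run along its x at y = -63, -21, +21 and +63 mm (42 mm pitch), one carrier in each, in any order. The tray and the box may stand on either side.
- carrier_up: black strip carrier: bar 88 mm long (x), 10 wide, with a raised flat thumb pad 40 x 18 mm mid-top; all four look alike. Origin: centre of the pad's top; z up. This one stands proud: pad top 45 to 48 mm above the table, to go down to 30 mm, a hard stop. It slides only straight up and down, with about 3 N of friction, and stays where left.
- carrier_b: black strip carrier: bar 88 mm long (x), 10 wide, with a raised flat thumb pad 40 x 18 mm mid-top; all four look alike. Origin: centre of the pad's top; z up. Already fully home: pad top 30 mm above the table. Leave it alone.
- carrier_c: black strip carrier: bar 88 mm long (x), 10 wide, with a raised flat thumb pad 40 x 18 mm mid-top; all four look alike. Origin: centre of the pad's top; z up. Already fully home: pad top 30 mm above the table. Leave it alone.
- carrier_d: black strip carrier: bar 88 mm long (x), 10 wide, with a raised flat thumb pad 40 x 18 mm mid-top; all four look alike. Origin: centre of the pad's top; z up. Already fully home: pad top 30 mm above the table. Leave it alone.
- box: grey operator's box, fixed, 100 (x) x 190 (y) x 45 mm high; origin at the centre of its underside. Three buttons stand on top in a row along its y, at -58, 0 and +58 mm, in any order.
- wide_base: aluminium collar that carries the wide button; origin on the button's axis, on the top of the box (45 mm above the table).
- wide_top (a point): centre of the top face of the wide button's round black cap, 36 mm across (twice the narrow ones), plain black like them; it faces up.
- wide (a joint): how far the wide button is pressed down, m: 0 released, 0.006 fully down at a hard stop. A spring returns it; it takes about 5 N to hold it fully down.
- narrow1 (a joint): narrow push button, round black cap 18 mm across, in an aluminium collar on the box; to be left alone. Joint value: m pressed down, 0 released, 0.006 fully down.
- narrow2 (a joint): narrow push button, round black cap 18 mm across, in an aluminium collar on the box; to be left alone. Joint value: m pressed down, 0 released, 0.006 fully down.
- narrow1_top (a point): centre of the top face of one narrow button's cap
- narrow2_top (a point): centre of the top face of the other narrow button's cap
- tweezers: loose steel tweezers, 126 mm long (x), 18 mm wide, 10 mm high, lying on the table; origin at the middle, underneath
- bottle: small loose bottle with a black cap, 32 mm across, 60 mm high, standing; origin at the centre of its base
- jar: small loose glass jar with a metal lid, 52 mm across, 42 mm high, standing; origin at the centre of its base
Not all that is in view belongs to the job. Several things have the shape of the tray; the one meant has the colours described above.

How it is judged (in metres and radians):
On the way, in this order (a step that is already met when the one before it is completed fails the run):
1. the proud carrier is pressed home, within 2.5 mm of level (z of carrier_up in the frame of tray below 0.0325 m), for 0.2 s.
2. the wide button is pressed at least 4.5 mm of its 6 mm (value of joint wide above 0.0045 m), for 0.05 s.
At the end, for the whole second after the job is handed in: All four carriers home with their pads within 2.5 mm of level (30 mm above the table), all three buttons released (under 1 mm), tweezers, bottle and jar upright or flat, still, and within 10 mm of where they were (z of carrier_up in the frame of tray between 0.027 and 0.0325 m and z of each of carrier_b, carrier_c, carrier_d in the frame of tray below 0.0325 m and value of joint each of wide, narrow1, narrow2 below 0.001 m and distance of each of tweezers, bottle, jar from where it was at the start of the episode below 0.01 m and angle between each of tweezers, bottle, jar's own z axis and vertical below 0.1 rad and linear speed of each of tweezers, bottle, jar below 0.01 m/s); the robot touches nothing.
It fails at once if another carrier is touched (over 0.5 N) (contact force between any of the fingers, the arm and carrier_b above 0.5 N or contact force between any of the fingers, the arm and carrier_c above 0.5 N or contact force between any of the fingers, the arm and carrier_d above 0.5 N).
It fails at once if a carrier is lifted: the proud one to over 52 mm above the table, another to over 34 mm (z of carrier_up in the frame of tray above 0.052 m or z of any of carrier_b, carrier_c, carrier_d in the frame of tray above 0.034 m).
It fails at once if the carrier is pressed with more than 40 N (contact force between any of the fingers, the arm and carrier_up above 40 N).
It fails at once if the wide button is pressed before the carrier is home (value of joint wide above 0.0025 m and z of carrier_up in the frame of tray above 0.0325 m).
It fails at once if a narrow button pressed by more than 2 mm, or the tweezers, bottle or jar moved by more than 10 mm (value of joint any of narrow1, narrow2 above 0.002 m or distance of any of tweezers, bottle, jar from where it was at the start of the episode above 0.01 m).
It also fails if it takes over 48 s, if anything falls off the work surface, if the arm or the gripper's body presses on something with over 40 N, if the wrist force passes 120 N, or if a joint passes its speed limit or range.

## Working session

There is one attempt and no reset: what is moved stays moved. The work goes in short steps, Python scripts to look and compute and a tool call to move; the robot and the scene stay as the last step left them, time stands still between calls to the robot, and variables do not carry over. Pictures are saved under pics/ and viewed, at most 10 in all, crops included, and the job is handed in when it is done.

Besides the shell and the picture viewer there is one more tool, called as name(argument=value, ...), one argument or row to a line, values as JSON. servo_tool: Moves the arm, as the interface text tells. Its arguments: {"type":"object","properties":{"rows":{"type":"array","items":{"type":"array","items":{"type":"number"}}},"grip_force":{"type":"number"}},"required":["rows"]}

```bash
mkdir -p pics
cat > h.py <<'E'
import numpy as np, cv2
from cell import manip
def grab(n,f):
    im=manip.camera(n); cv2.imwrite('pics/'+f,im[:,:,::-1]); return im
def ray(n,u,v):
    c=manip.camera_info(n); d=np.array([(u-c['cx'])/c['fx'],(v-c['cy'])/c['fy'],1.])
    return np.array(c['position']),np.array(c['rotation'])@d
def onz(n,u,v,z):
    p,d=ray(n,u,v); return p+d*(z-p[2])/d[2]
def proj(n,P):
    c=manip.camera_info(n); q=np.array(c['rotation']).T@(np.array(P,float)-np.array(c['position']))
    return c['fx']*q[0]/q[2]+c['cx'],c['fy']*q[1]/q[2]+c['cy']
E
python3 - <<'E'
from h import *
a=grab('scene','scene1.png');b=grab('side','side1.png')
for n in('scene','side'):print(manip.camera_info(n))
print(manip.read_state())
cv2.imwrite('pics/both.png',cv2.resize(np.hstack([a,b])[:,:,::-1],(800,300)))
E
```

```text
{'fx': 499.3942168770157, 'fy': 499.3942168770157, 'cx': 268.1760240819879, 'cy': 207.49990315469532, 'position': array([987.95367883, 627.73062976, 936.51227158]), 'rotation': array([-2.45580752,  0.01500314,  2.47013583])}
{'fx': 380.52602634804316, 'fy': 380.52602634804316, 'cx': 279.46423817946805, 'cy': 215.29435612714286, 'position': array([ 156.19184709, -484.57487434,  649.56416992]), 'rotation': array([-2.27070166,  0.00306751, -0.64976873])}
{'clock': 0.1, 'joints': array([ 1.07638166e+00,  3.00400925e-01,  1.52149074e+00,  3.77751227e-07,
        1.32073832e+00, -6.65858366e-02]), 'qd': array([ 0.00086679, -0.00030244, -0.00105734,  0.00085288,  0.00170626,
       -0.00159326]), 'effort': array([ 1.40149579e-03, -5.32639825e+01, -3.53287625e+01,  7.09608220e-02,
        2.34620314e-02, -2.35176043e-05]), 'eef_pos': array([228.07699199, 500.22307276, 204.96305182]), 'eef_rot': array([-3.14055765e+00, -6.93852834e-05,  2.71376370e+00]), 'wrist_force': array([0.487114  , 1.0596017 , 0.76405372]), 'moment': array([-0.10256201,  0.01894359,  0.01237741]), 'finger_force': 0.0, 'finger_gap': 94.05005335843136}
```

View pics/scene1.png

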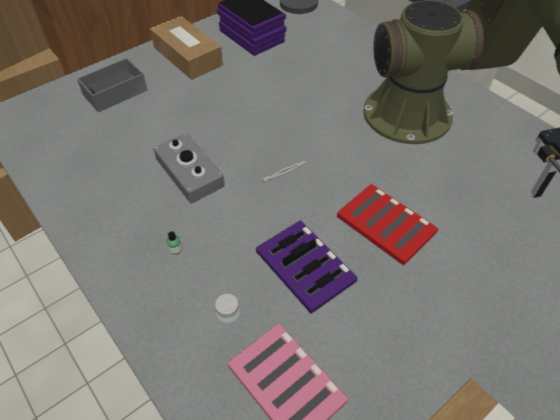

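View pics/side1.png

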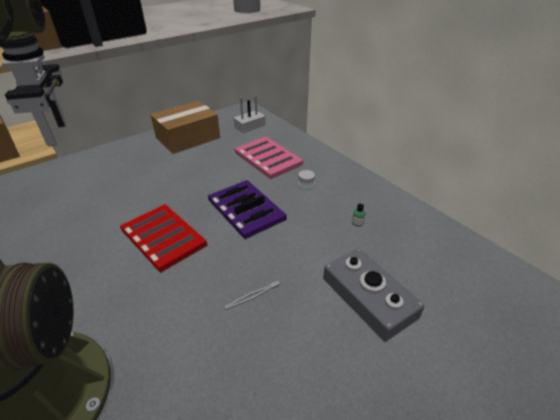

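The purple tray with the black carriers is at scene (306,264); the red (387,222) and pink (288,380) trays and the purple stack (252,22) don't fit the description. The box is at (188,166) with the wide cap in the middle at (187,157), and the second carrier from the top, at (300,252), looks proud. Next I'll measure and confirm with crops.

```bash
python3 - <<'E'
s=open('h.py').read()
s=s.replace("np.array(c['rotation'])","rot(c)").replace("def ray","from scipy.spatial.transform import Rotation as R\ndef rot(c): return R.from_euler('xyz',c['rotation']).as_matrix()\ndef ray")
open('h.py','w').write(s)
E
python3 - <<'E'
from h import *
out=[]
for n,(x0,y0,x1,y1) in {'scene':(240,205,370,320),'side':(195,165,300,245)}.items():
    im=cv2.imread(f'pics/{n}1.png'); hsv=cv2.cvtColor(im,cv2.COLOR_BGR2HSV)
    c=im[y0:y1,x0:x1]; out.append(cv2.resize(c,(400,300),interpolation=cv2.INTER_CUBIC))
    h=hsv[y0:y1,x0:x1]
    m=((h[...,0]>115)&(h[...,0]<150)&(h[...,1]>110)&(h[...,2]>40)).astype(np.uint8)
    m=cv2.morphologyEx(m,cv2.MORPH_CLOSE,np.ones((3,3)))
    k=max(cv2.findContours(m,0,2)[0],key=cv2.contourArea)
    hull=cv2.convexHull(k); ap=cv2.approxPolyDP(hull,4,True)[:,0]+[x0,y0]
    print(n,'tray poly'); 
    for p in ap: print(p,onz(n,*p,0)[:2].round(),onz(n,*p,20)[:2].round())
    b=(c.max(2)<38).astype(np.uint8)
    inside=cv2.fillPoly(np.zeros_like(b),[hull],1); b&=inside
    for q in cv2.findContours(b,0,2)[0]:
        if cv2.contourArea(q)>20:
            ce,wh,a=cv2.minAreaRect(q);u=np.array(ce)+[x0,y0]
            print('blk',u.round(1),np.round(wh),round(a),cv2.contourArea(q),onz(n,*u,30).round())
for n,(x0,y0,x1,y1) in {'scene':(145,125,230,205),'side':(315,240,430,345)}.items():
    im=cv2.imread(f'pics/{n}1.png');c=im[y0:y1,x0:x1];out.append(cv2.resize(c,(400,300),interpolation=cv2.INTER_CUBIC))
    b=(c.max(2)<38).astype(np.uint8)
    for q in cv2.findContours(b,0,2)[0]:
        if cv2.contourArea(q)>12:
            ce,wh,a=cv2.minAreaRect(q);u=np.array(ce)+[x0,y0]
            print(n,'btn',u.round(1),np.round(wh),onz(n,*u,60).round())
cv2.imwrite('pics/crops.png',np.vstack([np.hstack(out[:2]),np.hstack(out[2:])]))
E
```

```text
scene tray poly
[299 221] [491.  97.] [502. 109.]
[356 277] [496. 292.] [506. 299.]
[311 312] [627. 293.] [635. 300.]
[257 251] [621. 103.] [629. 114.]
blk [323.5 280.3] [ 7. 38.] 56 172.0 [570. 266.  30.]
blk [310.5 266.8] [ 7. 37.] 55 158.0 [569. 224.  30.]
blk [298.4 251.3] [ 9. 39.] 57 259.0 [563. 177.  30.]
blk [286.9 241.3] [ 7. 36.] 58 141.5 [565. 141.  30.]
side tray poly
[247 181] [640. 315.] [625. 291.]
[285 218] [626. 113.] [612.  95.]
[244 237] [501. 118.] [490.  99.]
[209 195] [517. 323.] [506. 298.]
blk [257.6 215.1] [ 5. 30.] 67 91.5 [556. 137.  30.]
blk [245.9 202. ] [15. 35.] 66 322.0 [563. 200.  30.]
blk [232.8 191.1] [ 4. 28.] 68 67.0 [561. 262.  30.]
scene btn [197.5 169.5] [5. 3.] [ 611. -144.   60.]
scene btn [186.  155.5] [ 9. 10.] [ 607. -202.   60.]
side btn [394.5 298. ] [6. 7.] [ 604. -255.   60.]
side btn [372.5 278.5] [13. 15.] [ 607. -196.   60.]
side btn [353.5 260.5] [5. 5.] [ 613. -139.   60.]
```

View pics/crops.png

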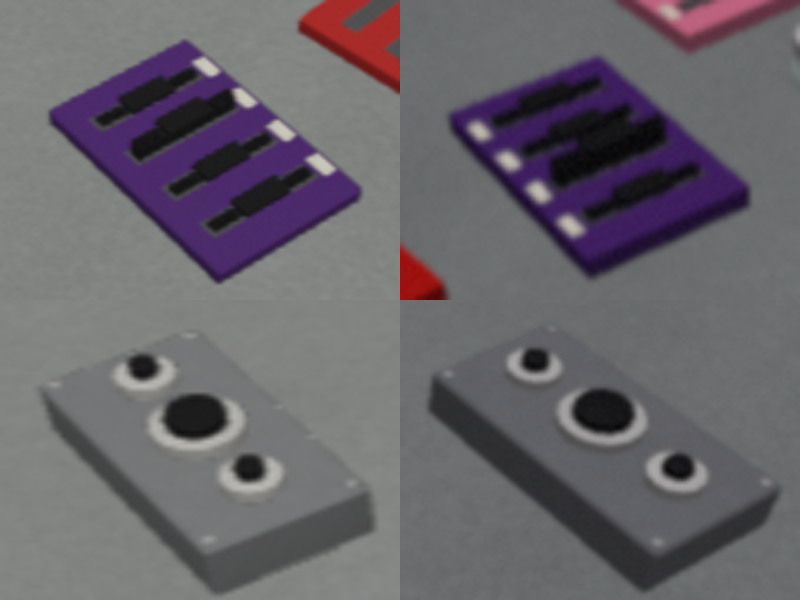

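In the crops, the second carrier from the low-y end of the tray is clearly taller (its side wall is visible), in both views. The middle cap is about twice the diameter of the other two, so it is the wide button. Estimates: proud pad at about (567,183), wide button at about (607,-199). I'll approach with the fingers closed and check with the wrist camera.

servo_tool(
  rows=[
    [0,0,-6.7,34,-32,-3,1],
    [0,0,-6.7,34,-32,-3,1],
    [0,0,-6.7,34,-32,-3,1],
    [0,0,-6.7,34,-32,-3,1],
    [0,0,-6.7,34,-32,-3,1],
    [0,0,-6.7,34,-32,-3,1],
    [0,0,-6.7,34,-32,-3,1],
    [0,0,-6.7,34,-32,-3,1],
    [0,0,-6.7,34,-32,-3,1],
    [0,0,-6.7,34,-32,-3,1],
    [0,0,0,0,0,0,1],
    [0,0,0,0,0,0,1],
    [0,0,0,0,0,0,1],
  ],
  grip_force=5,
)

```text
clock: 1.72
eef_pos: [567.6, 181.3, 175.6]
eef_rot: [3.142, -0.0, 1.546]
wrist_force: [0.4, 1.1, 0.6]
finger_gap: 0.4
finger_force: 0.0
```

Run:
```python
from h import *
s=manip.read_state();print(s['clock'],s['eef_pos'],s['eef_rot'],s['finger_gap'],s['wrist_force'])
w=grab('wrist','w1.png');print(manip.camera_info('wrist'))
a=grab('scene','scene2.png');grab('side','side2.png')
```

```text
1.725 [567.57084506 181.31124405 175.60480647] [ 3.14157281e+00 -9.81749591e-05  1.54633025e+00] 0.4007740854776423 [0.44468598 1.09130517 0.63486547]
{'fx': 325.19226210127806, 'fy': 325.19226210127806, 'cx': 279.3439383190604, 'cy': 214.16662155679694, 'T_tool_cam': array([[ 3.25113542e-04, -9.72097075e-01, -2.34578711e-01,
         6.79664428e+01],
       [ 9.99999740e-01,  4.67090385e-04, -5.49682189e-04,
        -3.45579331e-01],
       [ 6.43913908e-04, -2.34578471e-01,  9.72096974e-01,
        -1.79039793e+02],
       [ 0.00000000e+00,  0.00000000e+00,  0.00000000e+00,
         1.00000000e+00]])}
```

View pics/w1.png

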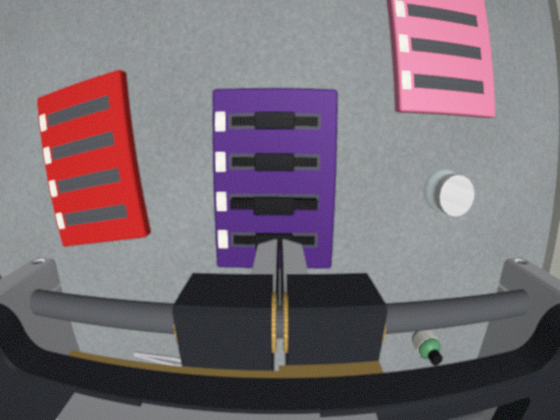

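The wrist view shows the carriers at pixel rows 120, 161, 204 and 240; the third, at (274,204), is the proud one. The fingertips are at about (279,240). Now I'll turn the pads into world points.

```bash
cat >> h.py <<'E'
def wz(u,v,z,s):
    c=manip.camera_info('wrist'); T=np.array(c['T_tool_cam'])
    x,y=(u-c['cx']),(v-c['cy']); r=np.hypot(x,y)+1e-9; t=r/c['fx']
    d=np.array([np.sin(t)*x/r,np.sin(t)*y/r,np.cos(t)])
    Rt=R.from_euler('xyz',s['eef_rot']).as_matrix(); p=Rt@T[:3,3]+s['eef_pos']; d=Rt@T[:3,:3]@d
    return p+d*(z-p[2])/d[2]
E
python3 - <<'E'
from h import *
s=manip.read_state(); im=cv2.imread('pics/w1.png'); g=im.max(2)
x0,y0=225,100
b=(g[y0:225,x0:328]<48).astype(np.uint8)
o=cv2.morphologyEx(b,cv2.MORPH_OPEN,np.ones((13,13)))
print('px',[g[y,x] for x,y in((274,120),(274,161),(274,198),(274,206))])
for q in cv2.findContours(o,0,2)[0]:
    x,y,w,h=cv2.boundingRect(q);x+=x0;y+=y0
    u,v=x+w/2-.5,y+h/2-.5
    print((x,y,w,h),*[(z,wz(u,v,z,s)[:2].round(1)) for z in(30,46)], 'size',(wz(x,v,30,s)-wz(x+w,v,30,s))[:2].round(),(wz(u,y,30,s)-wz(u,y+h,30,s))[:2].round())
for u,v in((214,90),(337,90),(332,265),(219,267)): print('corner',wz(u,v,20,s).round())
E
python3 -c "
import cv2;im=cv2.imread('pics/w1.png')[90:270,210:345];cv2.imwrite('pics/c2.png',cv2.resize(im,None,fx=3.3,fy=3.3,interpolation=2))"
```

```text
px [np.uint8(52), np.uint8(50), np.uint8(32), np.uint8(38)]
corner [503. 301.  20.]
corner [629. 298.  20.]
corner [624. 108.  20.]
corner [498. 109.  20.]
```

View pics/c2.png

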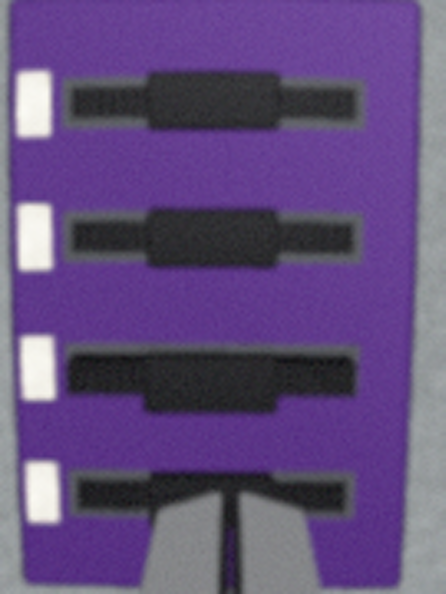

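Run:
```python
from h import *
s=manip.read_state()
f=lambda a,b:(a/3.3+210-.5,b/3.3+90-.5)
for n,l,r,t,bt,z in(('p1',148,279,72,130,30),('p2',147,278,208,267,30),('up',145,277,350,412,46)):
    m=(t+bt)/2;c=(l+r)/2
    print(n,wz(*f(l,m),z,s).round(1),wz(*f(r,m),z,s).round(1),'top/bottom y',wz(*f(c,t),z,s)[1].round(1),wz(*f(c,bt),z,s)[1].round(1))
for n in('scene','side'):
  print(n,'old pic up predicted px',proj(n,(565,183,46)),proj(n,(607,-199,60)))
```

```text
p1 [544.7 266.9  30. ] [583.9 265.8  30. ] top/bottom y 275.1 257.5
p2 [543.1 225.5  30. ] [582.7 224.4  30. ] top/bottom y 233.9 215.9
up [542.2 184.4  46. ] [581.1 183.4  46. ] top/bottom y 193.2 174.5
scene old pic up predicted px (np.float64(299.66036500348616), np.float64(249.40242592739244)) (np.float64(186.5103841293544), np.float64(156.2708174626731))
side old pic up predicted px (np.float64(249.89004726717044), np.float64(199.8928561782937)) (np.float64(373.3438857286537), np.float64(279.40441676014007))
```

Heights and sizes match: pads are 39 x 18 mm at a 41 to 42 mm pitch. The proud pad is at (562,183.5). Going above it, then down to 55 mm.

servo_tool(
  rows=[
    [0,0,0,-2.5,1,-15,1],
    [0,0,0,-3,1.2,-25,1],
    [0,0,0,0,0,-30,1],
    [0,0,0,0,0,-25,1],
    [0,0,0,0,0,-15,1],
    [0,0,0,0,0,-8,1],
    [0,0,0,0,0,0,1],
  ],
)

```text
clock: 2.75
eef_pos: [562.7, 182.7, 57.4]
eef_rot: [-3.141, 0.0, 1.545]
wrist_force: [0.0, 0.5, 0.2]
finger_gap: 0.5
finger_force: 0.0
```

servo_tool(
  rows=[
    [0,0,0,0,0,-2,1],
    [0,0,0,0,0,-2,1],
    [0,0,0,0,0,-2,1],
    [0,0,0,0,0,-2,1],
    [0,0,0,0,0,-2,1],
    [0,0,0,0,0,-2,1],
    [0,0,0,0,0,-2,1],
    [0,0,0,0,0,0,1],
  ],
)

```text
clock: 3.75
eef_pos: [562.7, 182.6, 43.3]
eef_rot: [-3.142, 0.0, 1.544]
wrist_force: [0.5, 0.6, 0.4]
finger_gap: 0.3
finger_force: 0.0
```

servo_tool(
  rows=[
    [0,0,0,0,0,-2,1],
  ],
)

```text
clock: 3.88
eef_pos: [562.7, 182.7, 41.6]
eef_rot: [3.141, -0.0, 1.544]
wrist_force: [-0.8, -0.1, 2.7]
finger_gap: 0.3
finger_force: 1.4
```

servo_tool(
  rows=[
    [0,0,0,0,0,-2,1],
  ],
)

```text
clock: 4.0
eef_pos: [562.7, 182.6, 39.4]
eef_rot: [3.141, -0.0, 1.544]
wrist_force: [-0.8, 0.5, 3.4]
finger_gap: 0.2
finger_force: 1.4
```

Run:
```python
from h import *
s=manip.read_state();print(s['eef_pos'],s['wrist_force'])
a=grab('scene','s3.png');b=grab('side','d3.png')
print([proj(n,s['eef_pos']) for n in('scene','side')])
c=[cv2.resize(a[200:320,240:370],(400,370),interpolation=2),cv2.resize(b[150:250,190:298],(400,370),interpolation=2)]
cv2.imwrite('pics/c3.png',np.hstack(c)[:,:,::-1])
```

```text
[562.72772723 182.62098928  39.43453395] [-0.84451126  0.47559733  3.3800916 ]
[(np.float64(300.2393057298058), np.float64(250.46573597120775)), (np.float64(249.37741318480394), np.float64(202.29123823255932))]
```

View pics/c3.png

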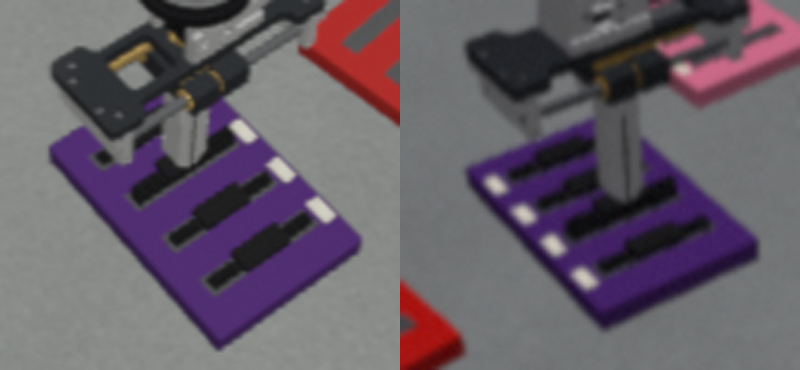

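The fingertips sit centred on the proud pad and it is sliding down at about 3 N. Continuing.

servo_tool(
  rows=[
    [0,0,0,0,0,-2,1],
    [0,0,0,0,0,-2,1],
    [0,0,0,0,0,-2,1],
    [0,0,0,0,0,-1,1],
    [0,0,0,0,0,-0.5,1],
  ],
)

```text
clock: 4.72
eef_pos: [562.7, 182.7, 31.9]
eef_rot: [3.142, -0.0, 1.544]
wrist_force: [-0.4, -0.3, 3.1]
finger_gap: 0.2
finger_force: 1.4
```

servo_tool(
  rows=[
    [0,0,0,0,0,-0.5,1],
    [0,0,0,0,0,-0.5,1],
  ],
)

```text
clock: 4.97
eef_pos: [562.7, 182.6, 31.0]
eef_rot: [3.142, 0.0, 1.544]
wrist_force: [0.4, 0.1, 2.5]
finger_gap: 0.1
finger_force: 1.4
```

servo_tool(
  rows=[
    [0,0,0,0,0,-0.5,1],
  ],
)

```text
clock: 5.1
eef_pos: [562.7, 182.6, 30.4]
eef_rot: [3.141, -0.0, 1.544]
wrist_force: [-0.2, -0.8, 2.8]
finger_gap: 0.8
finger_force: 1.4
```

servo_tool(
  rows=[
    [0,0,0,0,0,-0.5,1],
    [0,0,0,0,0,0,1],
  ],
)

```text
clock: 5.35
eef_pos: [562.7, 182.6, 30.3]
eef_rot: [3.141, -0.0, 1.544]
wrist_force: [-2.3, -0.6, 5.8]
finger_gap: 0.4
finger_force: 3.2
```

servo_tool(
  rows=[
    [0,0,0,0,0,-0.4,1],
    [0,0,0,0,0,0,1],
  ],
)

```text
clock: 5.6
eef_pos: [562.7, 182.6, 30.2]
eef_rot: [3.141, -0.0, 1.544]
wrist_force: [-4.1, -0.5, 9.7]
finger_gap: 0.4
finger_force: 5.1
```

The carrier hit its hard stop at 30.2 mm, with force rising to 9.7 N. Lifting and moving to the button.

servo_tool(
  rows=[
    [0,0,0,0,0,3,1],
    [0,0,0,0,0,15,1],
    [0,0,0,0,0,40,1],
    [0,0,0,0,0,45,1],
    [0,0,0,0,0,40,1],
    [0,0,0,4.4,-42,0,1],
    [0,0,0,4.4,-42,0,1],
    [0,0,0,4.4,-42,0,1],
    [0,0,0,4.4,-42,0,1],
    [0,0,0,4.4,-42,0,1],
    [0,0,0,4.4,-42,0,1],
    [0,0,0,4.4,-42,0,1],
    [0,0,0,4.4,-42,0,1],
    [0,0,0,4.4,-42,0,1],
    [0,0,0,4.4,-42,0,1],
    [0,0,0,0,0,0,1],
    [0,0,0,0,0,0,1],
  ],
)

```text
clock: 7.72
eef_pos: [606.6, -236.9, 173.0]
eef_rot: [3.141, -0.0, 1.544]
wrist_force: [0.4, 0.1, -0.4]
finger_gap: 0.2
finger_force: 0.0
```

Run:
```python
from h import *
s=manip.read_state();print(s['clock'],s['eef_pos'],s['eef_rot'])
w=grab('wrist','w4.png')[:,:,::-1]; b=grab('side','d4.png')[:,:,::-1]; a=grab('scene','s4.png')[:,:,::-1]
m=(w[:260].max(2)<50).astype(np.uint8)
for q in cv2.findContours(m,0,2)[0]:
    ar=cv2.contourArea(q)
    if 80<ar<4000:
        (u,v),r=cv2.minEnclosingCircle(q);print((round(u,1),round(v,1)),'r',round(r,1),ar,[wz(u,v,z,s).round(1)[:2] for z in(55,60,65)],'mm r',round(np.linalg.norm(wz(u+r,v,60,s)-wz(u,v,60,s)),1))
c=[cv2.resize(w,(480,360)),cv2.resize(b[160:250,190:270],(320,360),interpolation=2)]
cv2.imwrite('pics/c4.png',np.hstack(c))
```

```text
7.725 [ 606.62923005 -236.91301377  172.9516053 ] [ 3.14146278e+00 -9.81007936e-05  1.54447988e+00]
(275.5, 231.1) r 8.3 185.5 [array([ 601.9, -257.1]), array([ 602. , -255.6]), array([ 602.1, -254.1])] mm r 7.7
(277.7, 169.6) r 18.3 992.5 [array([ 605.6, -198.6]), array([ 605.7, -198.1]), array([ 605.7, -197.6])] mm r 16.5
(280.3, 104.9) r 8.3 190.5 [array([ 609.5, -139.4]), array([ 609.5, -139.9]), array([ 609.5, -140.4])] mm r 7.4
```

View pics/c4.png

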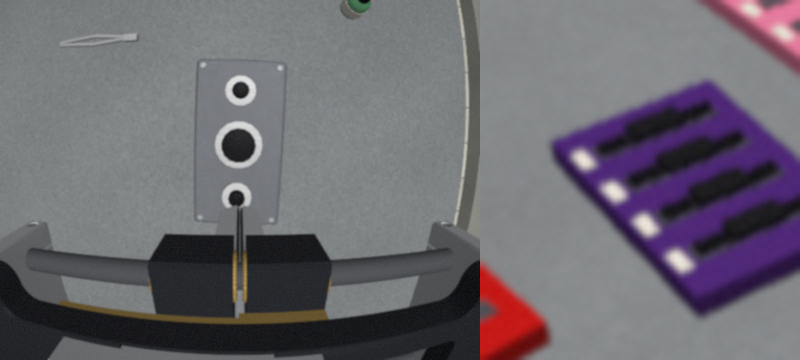

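The side crop shows all four carriers level. In the wrist picture the wide cap is at (278,170), about 35 mm across, at world (606,-198). Descending over it.

servo_tool(
  rows=[
    [0,0,0,0,19,-10,1],
    [0,0,0,-0.6,19.3,-25,1],
    [0,0,0,0,0,-30,1],
    [0,0,0,0,0,-22,1],
    [0,0,0,0,0,-10,1],
    [0,0,0,0,0,-3,1],
    [0,0,0,0,0,0,1],
  ],
)

```text
clock: 8.75
eef_pos: [606.4, -198.9, 73.2]
eef_rot: [3.141, 0.0, 1.545]
wrist_force: [0.1, 0.7, -0.5]
finger_gap: 0.4
finger_force: 0.0
```

servo_tool(
  rows=[
    [0,0,0,0,0,-2,1],
    [0,0,0,0,0,-2,1],
    [0,0,0,0,0,-2,1],
  ],
)

```text
clock: 9.12
eef_pos: [606.1, -199.1, 66.6]
eef_rot: [3.141, 0.0, 1.544]
wrist_force: [0.1, 0.5, 1.9]
finger_gap: 0.7
finger_force: 0.9
```

servo_tool(
  rows=[
    [0,0,0,0,0,-2,1],
    [0,0,0,0,0,-2,1],
  ],
)

```text
clock: 9.38
eef_pos: [606.1, -199.2, 62.7]
eef_rot: [3.141, 0.0, 1.544]
wrist_force: [-1.1, -0.4, 3.9]
finger_gap: 0.4
finger_force: 2.0
```

servo_tool(
  rows=[
    [0,0,0,0,0,-1.5,1],
  ],
)

```text
clock: 9.5
eef_pos: [606.2, -199.2, 61.2]
eef_rot: [3.141, 0.0, 1.544]
wrist_force: [-1.8, 0.6, 9.6]
finger_gap: 0.6
finger_force: 5.0
```

The force is past the 5 N hold, so the button is at its stop. I'll hold briefly, then retreat straight up.

servo_tool(
  rows=[
    [0,0,0,0,0,-0.3,1],
    [0,0,0,0,0,0,1],
  ],
)

```text
clock: 9.75
eef_pos: [606.2, -199.2, 61.3]
eef_rot: [3.141, 0.0, 1.544]
wrist_force: [-3.6, 1.1, 7.4]
finger_gap: 0.3
finger_force: 3.7
```

servo_tool(
  rows=[
    [0,0,0,0,0,4,1],
    [0,0,0,0,0,15,1],
    [0,0,0,0,0,40,1],
    [0,0,0,0,0,40,1],
    [0,0,0,0,0,20,1],
    [0,0,0,0,0,0,1],
    [0,0,0,0,0,0,1],
    [0,0,0,0,0,0,1],
  ],
)

```text
clock: 10.75
eef_pos: [605.7, -198.9, 178.5]
eef_rot: [-3.14, -0.001, 1.544]
wrist_force: [-0.1, 0.1, 0.2]
finger_gap: 1.0
finger_force: 0.0
```

Run:
```python
from h import *
s=manip.read_state();print(s['clock'],s['eef_pos'],s['wrist_force'])
print(manip.sign_off())
```

```text
10.75 [ 605.70046939 -198.91942223  178.50347414] [-0.14500682  0.0710727   0.16430998]
the job is handed in; nothing more can be done
None
```

The proud carrier was pressed down to its hard stop, level with the others; the wide button was then pressed to its stop and let go, and the job was handed in at 10.75 s with the arm clear (sign-off returned no verdict).

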